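Spin the sample turntable and brake it on the pointer

ROBOT

A 6-joint arm with a two-finger parallel gripper is mounted at the origin on the work surface. World frame = base frame: x ahead of the robot, y to its left, z up, the work surface at z = 0. Lengths are in m, angles in rad, forces in N, time in s.
With the tool pointing down it reaches from about 0.275 to 0.85 m from the base axis. Payload 5.2 kg.
Tool frame: the origin (TCP) lies on the mounting face of the last link; the fingertips stand 173 mm ahead of it and the grasp point (between the pads) lies 155 mm ahead of it; z points along the fingers, y is the line along which they close (so a half turn about z gives the same grasp; the last joint's range is limited). The gripper opens to 85 mm and grips with 20 to 120 N. Pads are 22 mm wide; open, the fingers measure 114 mm over their backs; the gripper's body (76 mm by 85 mm) begins 54 mm behind the grasp point. The pads swing forward as they close: fully open they stand 13 mm farther back than shut.
Start: joints at [0.97, 0.259, 1.535, -0, 1.348, -0.203], TCP at [0.213, 0.507, 0.405] pointing down, gripper open.
Joint ranges: [-3.14, 3.14], [-0.91, 2.08], [0.19, 2.58], [-1.22, 4.36], [0.22, 2.71], [-3.12, 3.12]. Speed limits (rad/s): [2.57, 2.57, 3.14, 3.14, 3.14, 3.14].

INTERFACE

Orientations are given as a unit quaternion [w, x, y, z].
In Python, from rig import manip, vision gives the robot as it stands.
- The arm moves only by the tool apply_moves, never from a script. Its argument "increments" is a list of rows, each a list of 2 entries, a list of its own where there are three numbers: the shift along the tool's x, y, z in mm, then the turn, a rotation vector about the tool's x, y, z in rad. In form: [[[tx, ty, tz], [ax, ay, az]], ...]. A call has exactly 5 rows; each row is the pose to reach, as a shift and turn from the pose commanded when the call began, along the tool's axes at that moment; what a row does not reach only later rows make up. A row lasts 1/10 s, in which the tool goes at most 50 mm and 8.59 degrees, less where a joint would pass 70% of its speed; a pose out of reach is approached as far as the arm can. A call with a gripper value outside its range is refused whole. "jaw" is the closure in counts, from 0 (fully open) to 255 (shut), set as the call begins (left out, the last holds). The fingers move at their own pace and stop on an object; "squeeze" is the grip in N (left out, the last holds). Time passes only in rows, so rows that repeat a pose let the fingers close, or fill a call up. It gives the time, the measured TCP pose, the force, the opening and the grip force at its end, in the units of the state.
- manip.state(): the state, without advancing time (a new reading comes with each control period).
- vision.read_camera(name): name is "scene" or "top" or "wrist"; returns a dict with "image" (480x640x3 uint8, red, green, blue), "K" (3x3 intrinsics, pixels), "world_from_camera" (4x4, takes a point from camera to world coordinates). Camera axes: x right, y down, z forward; pixel columns grow to the right and rows downward; lengths in m; the calibration is good to about 2 mm. The wrist camera is an equidistant fisheye: a pixel r from the principal point sees the ray r / f radians off the axis. A picture is of the moment at which its call begins. There is no depth.
- manip.hand_in(): hands the job in; it is judged then, once.
Trained networks look in the newest picture that a camera, given by its name, has taken for a name from the list of things; names that differ only in an ending like _2 or _b are one class to them, and where a whole thing is asked for, a point or a joint stands for the part that bears it (a point fixed in the world has none). Each returns a list of dicts, best first, with "score" (0 to 1); they miss things now and then, are a little off and sometimes report something else, mostly with a low value. They report only what shows in the picture. A call takes as long as a camera call.
- vision.look_for(camera, name): "extent" ([left, top, width, height] as shares, 0 to 1, of the picture: columns of its width, rows of its height, round what is visible of it).
- vision.cut_out(camera, name): "pixels" (480x640 bool, what is visible of it) and "extent" ([left, top, width, height] as shares, 0 to 1, of the picture: columns of its width, rows of its height, round what is visible of it).
The state is a dict: "time_s": time; "joints": joint angles; "dq": joint speeds; "tau": joint torques, N m; "tool_pos": TCP position; "tool_rot": TCP orientation; "ft_force": force on the tool from outside, world axes, zero at the start; "wrist_torque": the same for the moment, N m; "grip_width": finger opening in m; "gripper_force": force on a finger pad.
Only numpy, scipy, OpenCV 4.12 (cv2) and the standard library are available. Lean on these libraries where they do the work, as an engineer would, in place of code of your own. Each camera call takes 0.05 s, during which the arm holds its last target. There are 200 camera calls.

TASK

Check that the sample changer's turntable runs freely and leave it indexed: flick it with a fingertip anticlockwise (seen from above) so that it spins on by itself, untouched, and its index post runs past the fixed pointer at least once. While it is still turning, brake it with a fingertip when the post next comes round (or on a later round), so that it stops first time with the post in front of the pointer, within the width of the pointer's foot; keep the finger on it for a moment, then take it off without shifting the turntable. Stopping elsewhere and nudging it into place does not count; grasp and lift nothing, do not touch the vials or the knob on the turntable, and leave everything else where it stands.

Things in the scene. Friction and masses are not known exactly. Their poses are not given: they have to be found in the camera images.
- turntable (a joint): angle of the turntable in rad, growing anticlockwise seen from above, not wrapped. 0 and every multiple of 2 pi put the index post exactly in front of the pointer. Starts at rest between -2.9 and -1.3. It turns without stops in a very free bearing: left alone it loses only about 0.1 rad/s plus a tenth of its speed each second; a fingertip pressed on the disc with a few newtons stops it almost at once.
- hub (a point): the turntable's axis at the disc's top face, 62 mm above the table. The turntable is a flat aluminium disc 220 mm across, 10 mm thick, 0.44 kg with its eight fixed, capped glass vials, which are 19 mm across and 34 mm high, 45 mm from the axis, and must not be touched. A black hub knob, 24 mm across and 34 mm high, stands at its centre, not to be touched either. The ring of its top from radius 56 mm to 110 mm is bare but for the index post.
- post (a point): foot of the index post, on the disc's top face, 98 mm from the axis: an upright dark steel pin of 14 mm diameter, a good place to push it round, rising 30 mm above the disc, the only thing near the rim. It goes round with the disc.
- stop_spot (a point): fixed point on the housing's frame, at the height of the disc's top face, 98 mm from the axis in line with the pointer: where the foot of the index post must stop, within 15 mm.
- pointer (a point): tip of the fixed dark steel pointer, a small blade that points inward at the axis from just outside the disc's rim, 67.5 mm above the table. It stands on a foot 30 mm wide (along the rim), 12 mm deep, centred 128 mm from the axis, rising to 71 mm above the table.
- changer: the sample changer's fixed housing, a white box 270 x 270 x 45 mm under the turntable; origin under its centre on the table; its +x axis points from the turntable's axis to the pointer. It stands in a different place and is turned differently each time.
- vial_a: loose capped vial, 24 mm diameter, 44 mm high, standing on top of the housing at its -x, +y corner (118 mm from the axis both ways); origin at the centre of its underside, 45 mm above the table. To be left alone.
- vial_b: loose capped vial of the same size on the opposite (+x, -y) corner. To be left alone.
- reagent: amber reagent bottle, 84 mm diameter, 190 mm high, on the table; origin under its centre. To be left alone.
- beaker: glass beaker, 68 mm diameter, 90 mm high; origin under its centre. To be left alone.
- dish: shallow glass dish, 90 mm diameter, 16 mm high; origin under its centre. To be left alone.
- spatula: thin steel laboratory spatula, 180 mm long, 8 mm high, lying on the table; origin under its middle. To be left alone.
- standard: small capped glass jar, 44 mm diameter, 75 mm high; origin under its centre. To be left alone.

How it is judged:
By the outcome, as a careful person would: the job done as asked, in the order asked, and still so for the second after the job is handed in, with the robot touching nothing.
It also fails if it takes over 51 s, if anything falls off the work surface, if the arm or the gripper's body presses on something with over 40 N, if the wrist force passes 120 N, or if a joint passes its speed limit or range.

## Working session

There is one attempt and no reset: what is moved stays moved. The work goes in short steps, Python scripts to look and compute and a tool call to move; the robot and the scene stay as the last step left them, time stands still between calls to the robot, and variables do not carry over. Pictures are saved under pics/ and viewed, at most 10 in all, crops included, and the job is handed in when it is done.

Besides the shell and the picture viewer there is one more tool, called after "Call:" as name([rows], argument=value, ...), one row to a line, values as JSON. apply_moves: Moves the arm, as the interface text tells. Its arguments: {"type":"object","properties":{"increments":{"type":"array"},"jaw":{"type":"number"},"squeeze":{"type":"number"}},"required":["increments"]}

```bash
mkdir -p pics; ls; python3 - <<'E'
from rig import manip, vision
import cv2
print(manip.state())
for c in ["scene","top"]:
    d=vision.read_camera(c); cv2.imwrite(f"pics/{c}0.png",d["image"][:,:,::-1])
    print(c,d["K"].tolist(),d["world_from_camera"].tolist())
    for n in ["hub","post","pointer","changer","turntable","vial_a","reagent","beaker"]:
        print(n,[(round(r["score"],2),[round(v,4) for v in r["extent"]]) for r in vision.look_for(c,n)[:3]])
E
```

```text
pics
{'time_s': 0.0, 'joints': array([ 9.70201577e-01,  2.59370037e-01,  1.53610162e+00, -3.39563252e-05,
        1.34798625e+00, -2.02798718e-01]), 'dq': array([-9.09066327e-04, -5.96930448e-05,  2.19937377e-03, -3.59631349e-04,
        1.01478282e-03,  1.23359417e-04]), 'tau': array([-2.25567164e-03, -4.46040952e+01, -2.90560359e+01, -8.21676167e-04,
        1.21265839e-02, -1.04780253e-05]), 'tool_pos': array([0.21292202, 0.50687976, 0.4038524 ]), 'tool_rot': array([-3.49401641e-04,  1.97585414e-01,  9.80285231e-01, -8.64861015e-04]), 'ft_force': array([ 0.65421837, -0.0553202 ,  0.08768481]), 'wrist_torque': array([0.01495626, 0.01443603, 0.00295909]), 'gripper_force': 0.0, 'grip_width': 0.08556401628095113}
scene [[476.87608166419926, 0.0, 320.60956260532794], [0.0, 476.87608166419926, 235.58208255958712], [0.0, 0.0, 1.0]] [[0.5227596642479874, 0.4515941428306574, -0.7230387704655782, 1.2951040007325798], [0.852215105286685, -0.25569480905039293, 0.45645326041763296, -0.48392129570452586], [0.021254358530332862, -0.854799915059499, -0.5185222825084156, 0.6515685314984063], [0.0,
[... 718 characters left out ...]
0.3105201174528975], [-0.999962686523231, -0.008625141084099662, -0.00048218515314873094, 0.003822255668934254], [0.00229263405418072, -0.2111544146215823, -0.9774500278862907, 1.187482878223217], [0.0, 0.0, 0.0, 1.0]]
hub [(0.91, [0.4741, 0.3635, 0.1575, 0.2154])]
post [(0.86, [0.4714, 0.3635, 0.1622, 0.2077])]
pointer [(0.74, [0.4242, 0.3087, 0.2573, 0.3444]), (0.51, [0.4748, 0.365, 0.1527, 0.2075])]
changer [(0.7, [0.6591, 0.4183, 0.0173, 0.0235])]
turntable [(0.85, [0.4719, 0.3665, 0.1594, 0.2115])]
vial_a [(0.47, [0.6569, 0.4154, 0.0225, 0.0317]), (0.28, [0.4695, 0.3721, 0.1589, 0.2017])]
reagent [(0.77, [0.2386, 0.3012, 0.0839, 0.1175])]
beaker [(0.81, [0.2309, 0.551, 0.0592, 0.0669])]
```

```bash
python3 - <<'E'
import cv2
a=cv2.imread("pics/top0.png"); c=a[120:350,240:480]
cv2.imwrite("pics/topc.png",cv2.resize(c,None,fx=2.5,fy=2.5,interpolation=cv2.INTER_CUBIC))
E
```

```text
(no output)
```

View pics/top0.png

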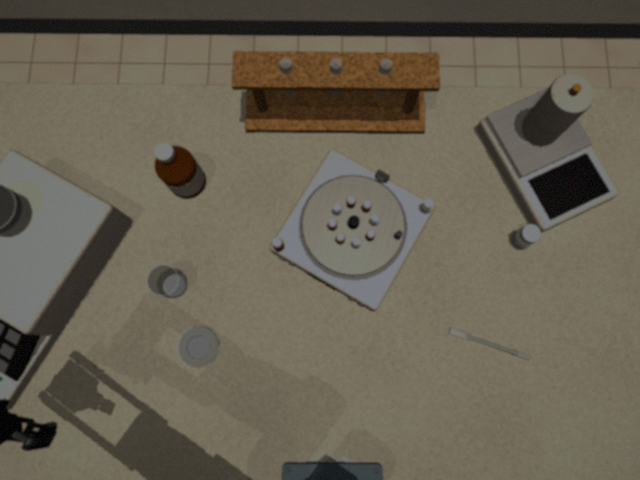

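View pics/topc.png

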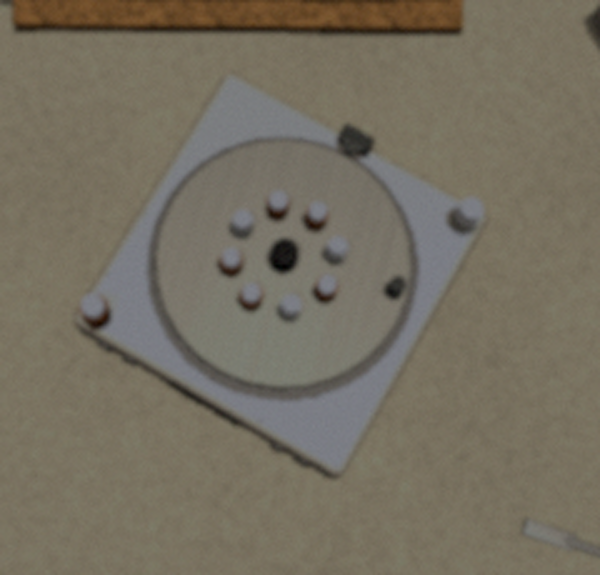

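View pics/scene0.png

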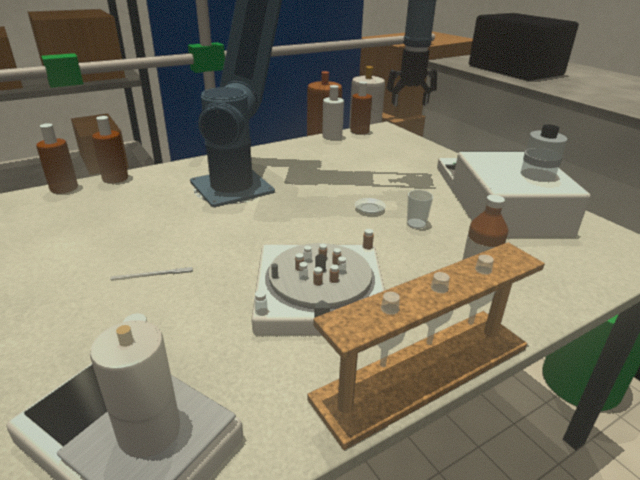

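The top view shows the changer with the disc centre near (354,225), the post near (398,235), the pointer near (382,176), and loose vials at (279,243) and (427,206). In crop pixels, the disc edges are at columns 151–416 and rows 137–388.

```bash
cat > h.py <<'E'
import numpy as np, cv2
from rig import manip, vision
def back(d,uv,z):
    K=d["K"];T=d["world_from_camera"];uv=np.atleast_2d(uv).astype(float)
    r=np.c_[(uv-K[:2,2])/[K[0,0],K[1,1]],np.ones(len(uv))]@T[:3,:3].T
    return (T[:3,3]+r*((z-T[2,3])/r[:,2])[:,None])[:,:2]
def proj(d,P):
    T=np.linalg.inv(d["world_from_camera"]);p=np.atleast_2d(P)@T[:3,:3].T+T[:3,3];p=p@d["K"].T
    return p[:,:2]/p[:,2:]
def darks(d,ctr,z,rmax=.16,thr=62):
    """dark blobs on the changer: area, world xy at height z, relative polar"""
    g=cv2.GaussianBlur(d["image"],(3,3),0).max(2)
    m=(g<thr).astype(np.uint8); n,l,s,c=cv2.connectedComponentsWithStats(m)
    o=[]
    for i in range(1,n):
        if s[i,4]<8 or s[i,4]>500: continue
        w=back(d,c[i],z)[0]; v=w-ctr; r=np.hypot(*v)
        if r<rmax: o.append((int(s[i,4]),c[i].round(1).tolist(),w.round(4).tolist(),round(r,4),round(float(np.arctan2(v[1],v[0])),3)))
    return o
E
python3 - <<'E'
from h import *
d=vision.read_camera("top")
E=np.array([[151,262],[416,262],[284,137],[284,388]])/2.5+[240,120]
w=back(d,E,.062); c0=np.array([w[2:,0].mean(),w[:2,1].mean()]); print("disc",w.tolist(),c0)
from scipy.optimize import least_squares
g=cv2.GaussianBlur(d["image"],(3,3),0).astype(float).sum(2)
# refine disc by max radial edge
for t in range(2):
    pts=[]
    for a in np.arange(0,2*np.pi,.1):
        rr=np.arange(.1,.12,.0005); P=np.c_[c0[0]+rr*np.cos(a),c0[1]+rr*np.sin(a),np.full(len(rr),.062)]
        uv=proj(d,P).astype(np.float32); v=cv2.remap(g.astype(np.float32),uv[:,0],uv[:,1],1).ravel()
        k=np.argmin(np.gradient(v)); pts.append(P[k,:2])
    pts=np.array(pts)
    s=least_squares(lambda q:np.hypot(*(pts-q[:2]).T)-q[2],[*c0,.11],loss="soft_l1",f_scale=.001).x; print(s); c0=s[:2]
for z in(.062,.077,.08,.058):
    print(z,darks(d,c0,z))
for n in["vial_a","pointer","post"]:
    print(n,[(r["score"],r["extent"]) for r in vision.look_for("top",n)[:4]])
print(manip.state()["time_s"])
E
```

```text
disc [[0.5903472364611833, 0.07145970504599204], [0.5923729479414475, -0.15613806083335277], [0.7042198420366876, -0.042754382762303283], [0.482113770318973, -0.04273046491938023]] [ 0.59316681 -0.04233918]
[ 0.59241061 -0.04120013  0.10790587]
[ 0.59251304 -0.04118816  0.10785434]
0.062 [(94, [381.3, 176.8], [0.7002, -0.1034], np.float64(0.1244), -0.524), (14, [349.9, 205.5], [0.6343, -0.0346], np.float64(0.0423), 0.155), (17, [364.8, 209.6], [0.6254, -0.0669], np.float64(0.0417), -0.662), (111, [353.1, 222.1], [0.5974, -0.0416], np.float64(0.0049), -0.082), (8, [332.0, 228.4], [0.5831, 0.0036], np.float64(0.0457), 1.779), (32, [397.4, 235.2], [0.5694, -0.1364], np.float64(0.0979), -1.809), (42, [320.8, 280.5], [0.4702, 0.0261], np.float64(0.1396), 2.639)]
0.077 [(94, [381.3, 176.8], [0.695, -0.102], np.float64(0.1192), -0.535), (14, [349.9, 205.5], [0.63, -0.0341], np.float64(0.0381), 0.186), (17, [364.8, 209.6], [0.6212, -0.0659], np.float64(0.0379), -0.711), (111, [353.1, 222.1], [0.5936, -0.041], np.float64(0.0011), 0.195), (8, [332.0, 228.4], [0.5794, 0.0036], np.float64(0.0466
[... 560 characters left out ...]
42, [320.8, 280.5], [0.4677, 0.0257], np.float64(0.1416), 2.65)]
0.058 [(94, [381.3, 176.8], [0.7016, -0.1038], np.float64(0.1258), -0.521), (14, [349.9, 205.5], [0.6355, -0.0348], np.float64(0.0434), 0.148), (17, [364.8, 209.6], [0.6265, -0.0671], np.float64(0.0428), -0.651), (111, [353.1, 222.1], [0.5984, -0.0418], np.float64(0.0059), -0.095), (8, [332.0, 228.4], [0.584, 0.0036], np.float64(0.0456), 1.758), (32, [397.4, 235.2], [0.5703, -0.1369], np.float64(0.0982), -1.799), (42, [320.8, 280.5], [0.4708, 0.0262], np.float64(0.1391), 2.636)]
vial_a [(0.57, [0.6544, 0.4142, 0.0259, 0.0317])]
pointer [(0.72, [0.4195, 0.3025, 0.2619, 0.3527])]
post [(0.9, [0.4739, 0.3683, 0.1634, 0.2046])]
1.1
```

Call:
apply_moves([
  [[-35,-32,0],[0,0,-0.1]],
  [[-70,-64,0],[0,0,-0.2]],
  [[-106,-96,0],[0,0,-0.3]],
  [[-141,-128,0],[0,0,-0.398]],
  [[-176,-160,0],[0,0,-0.398]],
], jaw=255, squeeze=30)

```text
time_s: 1.6
tool_pos: [0.3136, 0.2897, 0.4049]
tool_rot: [0.0, -0.002, 1.0, 0.0]
ft_force: [-0.3, -0.1, -0.2]
grip_width: 0.0123
gripper_force: 0.0
```

```bash
python3 - <<'E'
from h import *
s=manip.state();print(s)
d=dict(K=np.array([[540.016,0,332.025],[0,540.016,241.776],[0,0,1]]),world_from_camera=np.array([[0.00832882886942408, -0.9774146613014848, 0.21116631000840919, 0.3105201174528975], [-0.999962686523231, -0.008625141084099662, -0.00048218515314873094, 0.003822255668934254], [0.00229263405418072, -0.2111544146215823, -0.9774500278862907, 1.187482878223217], [0.0, 0.0, 0.0, 1.0]]))
w=back(d,[[427.1,206.4],[278.5,243.5]],.067); v=w[0]-w[1]
print(w,w.mean(0),np.hypot(*v),np.arctan2(v[1],v[0])+np.pi/4)
E
```

```text
{'time_s': 1.6, 'joints': array([ 4.83432916e-01,  3.20389940e-02,  1.80497787e+00, -1.16004969e-04,
        1.30376324e+00, -1.09094605e+00]), 'dq': array([-1.12972198, -0.31387525,  0.33039768, -0.00511512, -0.02902888,
       -1.03786117]), 'tau': array([  7.36056715, -30.29413462, -27.99708188,   0.18284665,
         0.41657774,   0.66639556]), 'tool_pos': array([0.31358089, 0.28974204, 0.40489777]), 'tool_rot': array([ 3.85973890e-04, -1.80660247e-03,  9.99998284e-01,  1.38612678e-04]), 'ft_force': array([-0.29536654, -0.10560224, -0.20876612]), 'wrist_torque': array([-0.00855687,  0.00658363,  0.03845413]), 'gripper_force': 0.0, 'grip_width': 0.01233736177119456}
[[ 0.63235455 -0.20087952]
 [ 0.54784476  0.11675112]] [ 0.59009965 -0.0420642 ] 0.32868088930663875 -0.525359375796723
```

Call:
apply_moves([
  [[-21,-44,0],[0,0,0]],
  [[-42,-88,0],[0,0,0]],
  [[-63,-132,0],[0,0,0]],
  [[-84,-176,0],[0,0,0]],
  [[-105,-220,0],[0,0,0]],
])

```text
time_s: 2.1
tool_pos: [0.4187, 0.0694, 0.4051]
tool_rot: [0.001, -0.0, 1.0, 0.0]
ft_force: [0.1, 0.7, -0.2]
grip_width: -0.0
gripper_force: 0.0
```

Call:
apply_moves([
  [[-20,-44,0],[0,0,0]],
  [[-40,-88,10],[0,0,0]],
  [[-60,-130,30],[0,0,0]],
  [[-80,-170,55],[0,0,0]],
  [[-96,-207,80],[0,0,0]],
])

```text
time_s: 2.6
tool_pos: [0.5152, -0.1378, 0.3244]
tool_rot: [0.001, 0.0, 1.0, -0.0]
ft_force: [0.5, -1.0, 0.2]
grip_width: 0.0001
gripper_force: 0.0
```

Call:
apply_moves([
  [[0,0,25],[0,0,0]],
  [[0,0,50],[0,0,0]],
  [[0,0,68],[0,0,0]],
  [[0,0,76],[0,0,0]],
  [[0,0,76],[0,0,0]],
])

```text
time_s: 3.1
tool_pos: [0.5141, -0.1354, 0.2478]
tool_rot: [-0.001, -0.0, 1.0, 0.001]
ft_force: [0.7, 0.9, 0.2]
grip_width: -0.0006
gripper_force: 0.0
```

```bash
python3 - <<'E'
from h import *
d=vision.read_camera("scene")
cv2.imwrite("pics/s1.png",cv2.resize(d["image"][210:350,220:420,::-1],None,fx=4,fy=4,interpolation=cv2.INTER_CUBIC))
print(manip.state()["tool_pos"])
E
```

```text
[ 0.51454836 -0.13556197  0.24883637]
```

View pics/s1.png

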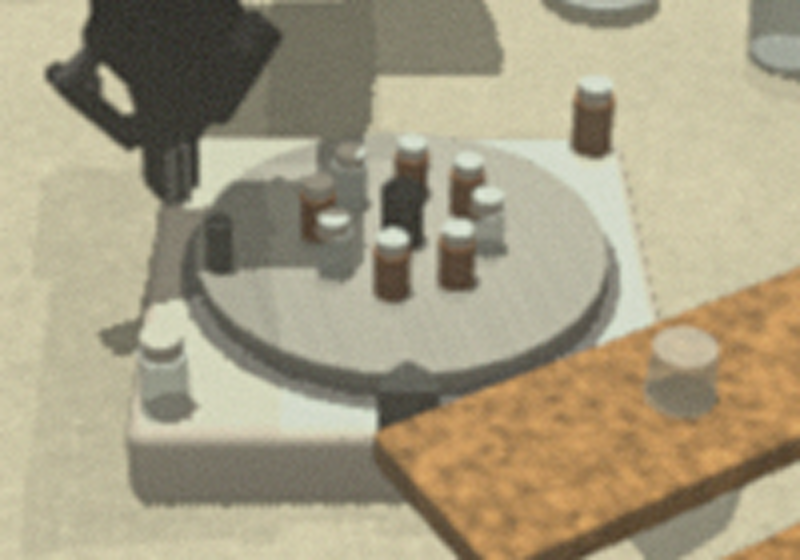

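The scene view shows the closed fingertip at about (170,195), behind the post at (220,243), with a clear path along +x. Flicking now.

Call:
apply_moves([
  [[-7,0,0],[0,0,0]],
  [[-26,0,0],[0,0,0]],
  [[-47.5,0,0],[0,0,0]],
  [[-69,0,0],[0,0,0]],
  [[-70,0,0],[0,0,0]],
])

```text
time_s: 3.65
tool_pos: [0.5873, -0.1358, 0.2504]
tool_rot: [0.003, -0.001, 1.0, -0.001]
ft_force: [0.1, 0.8, -0.5]
grip_width: -0.0004
gripper_force: 0.0
```

```bash
cat > obs.py <<'E'
from h import *
C=np.array([.5925,-.0412]);Y=-.525
for i in range(4):
    d=vision.read_camera("top"); t=manip.state()["time_s"]
    print(round(t,3),[(o[0],o[3].round(4),round((o[4]-Y+np.pi)%(2*np.pi)-np.pi,3)) for o in darks(d,C,.077) if .085<o[3]<.108])
cv2.imwrite("pics/f%d.png"%round(t*100),d["image"][:,:,::-1])
s=manip.state();print(s["time_s"],s["tool_pos"],s["ft_force"])
E
python3 obs.py
```

```text
3.7 []
3.75 []
3.8 []
3.85 []
3.85 [ 0.58387276 -0.13535352  0.24905701] [ 0.28570819  0.997054   -0.70271042]
```

Call:
apply_moves([
  [[0,0,-40],[0,0,0]],
  [[10,10,-75],[0,0,0]],
  [[35,38,-85],[0,0,0]],
  [[60,67,-85],[0,0,0]],
  [[84,94,-85],[0,0,0]],
])

```text
time_s: 4.35
tool_pos: [0.4985, -0.0407, 0.3344]
tool_rot: [0.0, 0.0, 1.0, -0.0]
ft_force: [0.1, 0.4, -0.9]
grip_width: 0.0001
gripper_force: 0.0
```

```bash
python3 obs.py; python3 -c "
import cv2;a=cv2.imread('pics/f%d.png'%455) if 0 else None
import glob;f=sorted(glob.glob('pics/f*.png'))[-1];a=cv2.imread(f);cv2.imwrite('pics/fv.png',cv2.resize(a[120:350,240:480],None,fx=2.5,fy=2.5))"
```

```text
4.4 [(9, np.float64(0.1017), 1.244)]
4.45 [(9, np.float64(0.1017), 1.341)]
4.5 [(28, np.float64(0.0983), 1.482)]
4.55 [(38, np.float64(0.0969), 1.611)]
4.55 [ 0.4995027  -0.04110328  0.33430073] [0.90690627 0.52950684 0.12554053]
```

View pics/fv.png

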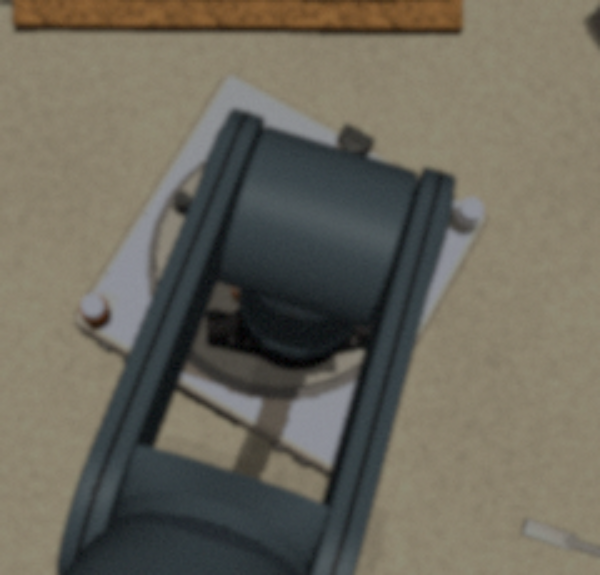

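The post (left of the arm, near (183,200) in the crop) runs past the pointer freely at about 2.5 rad/s. I'm backing the arm off for a clear view to measure the decay.

Call:
apply_moves([
  [[30,0,0],[0,0,0]],
  [[70,0,0],[0,0,0]],
  [[110,0,0],[0,0,0]],
  [[140,0,0],[0,0,0]],
  [[150,0,0],[0,0,0]],
])

```text
time_s: 5.05
tool_pos: [0.3484, -0.0419, 0.3335]
tool_rot: [-0.001, 0.001, 1.0, -0.0]
ft_force: [0.5, -0.6, 0.4]
grip_width: 0.0
gripper_force: 0.0
```

```bash
sed -i 's/range(4)/range(20)/' obs.py; python3 obs.py
```

```text
5.1 [(18, np.float64(0.0986), 2.901)]
5.15 [(22, np.float64(0.0986), 3.008)]
5.2 [(20, np.float64(0.0987), 3.118)]
5.25 [(17, np.float64(0.0987), -3.047)]
5.3 [(18, np.float64(0.099), -2.949)]
5.35 [(18, np.float64(0.0985), -2.838)]
5.4 [(18, np.float64(0.0983), -2.733)]
5.45 [(18, np.float64(0.0985), -2.626)]
5.5 [(19, np.float64(0.0981), -2.515)]
5.55 [(26, np.float64(0.098), -2.413)]
5.6 [(26, np.float64(0.0974), -2.306)]
5.65 [(24, np.float64(0.0981), -2.202)]
5.7 [(25, np.float64(0.0977), -2.101)]
5.75 [(26, np.float64(0.0973), -1.994)]
5.8 [(24, np.float64(0.0977), -1.889)]
5.85 [(25, np.float64(0.0974), -1.795)]
5.9 [(23, np.float64(0.0971), -1.687)]
5.95 [(24, np.float64(0.0975), -1.59)]
6.0 [(30, np.float64(0.0967), -1.492)]
6.05 [(27, np.float64(0.097), -1.389)]
6.05 [ 0.35038456 -0.04161126  0.33375603] [-0.30981445 -0.61478493 -0.07012324]
```

Call:
apply_moves([
  [[0,0,0],[0,0,0]],
  [[0,0,0],[0,0,0]],
  [[0,0,0],[0,0,0]],
  [[0,0,0],[0,0,0]],
  [[0,0,0],[0,0,0]],
])

```text
time_s: 6.55
tool_pos: [0.3504, -0.0416, 0.3337]
tool_rot: [-0.0, -0.0, 1.0, 0.0]
ft_force: [-0.1, 0.1, -1.0]
grip_width: 0.0003
gripper_force: 0.0
```

Call:
apply_moves([
  [[0,0,0],[0,0,0]],
  [[0,0,0],[0,0,0]],
  [[0,0,0],[0,0,0]],
  [[0,0,0],[0,0,0]],
  [[0,0,0],[0,0,0]],
])

```text
time_s: 7.05
tool_pos: [0.3504, -0.0416, 0.3337]
tool_rot: [0.0, -0.0, 1.0, -0.0]
ft_force: [-0.4, -0.2, -0.6]
grip_width: 0.0002
gripper_force: 0.0
```

```bash
sed -i 's/range(20)/range(30)/' obs.py; python3 obs.py | sed 's/np.float64//g' | awk 'NR%3==0||NR>29'
```

```text
7.2 [(31, (0.0977), 0.684)]
7.35 [(31, (0.0977), 0.927)]
7.5 [(33, (0.0981), 1.162)]
7.65 [(31, (0.0984), 1.393)]
7.8 [(34, (0.0988), 1.617)]
7.95 [(27, (0.098), 1.827)]
8.1 [(27, (0.0981), 2.048)]
8.25 [(24, (0.0986), 2.255)]
8.4 [(22, (0.0985), 2.457)]
8.55 [(23, (0.0989), 2.654)]
8.55 [ 0.35038745 -0.041614    0.33371683] [ 0.30817764  0.30307883 -0.256093  ]
```

Call:
apply_moves([
  [[-30,10,0],[0,0,0.14]],
  [[-70,24,0],[0,0,0.28]],
  [[-115,40,0],[0,0,0.42]],
  [[-155,54,0],[0,0,0.56]],
  [[-180,63,0],[0,0,0.7]],
])

```text
time_s: 9.05
tool_pos: [0.533, 0.0225, 0.3334]
tool_rot: [0.001, 0.345, 0.939, 0.0]
ft_force: [0.1, -0.4, 0.3]
grip_width: -0.0006
gripper_force: 0.0
```

Call:
apply_moves([
  [[0,0,10],[0,0,0.085]],
  [[0,0,28],[0,0,0.085]],
  [[0,0,46],[0,0,0.085]],
  [[0,0,60],[0,0,0.085]],
  [[0,0,64],[0,0,0.085]],
])

```text
time_s: 9.55
tool_pos: [0.5298, 0.0216, 0.268]
tool_rot: [-0.002, 0.382, 0.924, -0.0]
ft_force: [-0.1, 0.6, 0.7]
grip_width: 0.0002
gripper_force: 0.0
```

```bash
sed -i 's/range(30)/range(6)/' obs.py; python3 obs.py | sed 's/np.float64//g'; python3 -c "
from rig import manip;print(manip.state()['tool_rot'])
import glob,cv2,os;f=max(glob.glob('pics/f*.png'),key=os.path.getmtime);a=cv2.imread(f);cv2.imwrite('pics/fw.png',cv2.resize(a[120:350,240:480],None,fx=2.5,fy=2.5))"
```

```text
9.6 [(21, (0.0978), -2.407)]
9.65 [(20, (0.098), -2.357)]
9.7 [(18, (0.0978), -2.303)]
9.75 [(20, (0.0977), -2.243)]
9.8 [(17, (0.0977), -2.191)]
9.85 [(20, (0.0972), -2.147)]
9.85 [0.53076116 0.02135561 0.27061106] [ 0.11234323  0.11242331 -1.05416685]
[8.29288201e-04 3.82419592e-01 9.23988385e-01 1.81579382e-04]
```

View pics/fw.png

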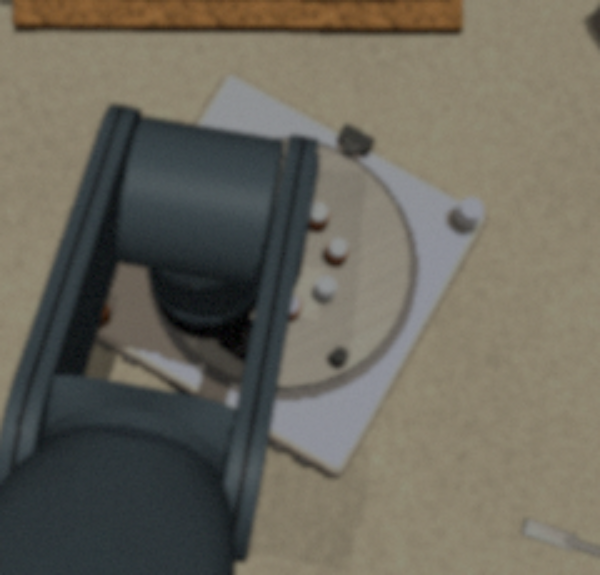

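The post is clearly visible at crop (338,357) and the arm hovers on the far side. I'm lowering to about 10 mm above the disc.

Call:
apply_moves([
  [[0,0,6],[0,0,0]],
  [[0,0,13],[0,0,0]],
  [[0,0,19],[0,0,0]],
  [[0,0,23],[0,0,0]],
  [[0,0,24],[0,0,0]],
])

```text
time_s: 10.35
tool_pos: [0.5301, 0.0214, 0.2448]
tool_rot: [-0.001, 0.382, 0.924, -0.0]
ft_force: [0.3, -0.0, 0.3]
grip_width: 0.0004
gripper_force: 0.0
```

```bash
sed -i 's/range(6)/range(20)/' obs.py; python3 obs.py | sed 's/np.float64//g'
```

```text
10.4 [(19, (0.0975), -1.615)]
10.45 [(18, (0.097), -1.569)]
10.5 [(19, (0.0968), -1.533)]
10.55 [(18, (0.0965), -1.492)]
10.6 [(19, (0.0967), -1.444)]
10.65 [(19, (0.0967), -1.395)]
10.7 [(16, (0.0964), -1.355)]
10.75 [(22, (0.0964), -1.314)]
10.8 [(16, (0.0964), -1.275)]
10.85 [(19, (0.0967), -1.228)]
10.9 [(20, (0.0963), -1.184)]
10.95 [(20, (0.0961), -1.144)]
11.0 [(24, (0.0964), -1.102)]
11.05 [(20, (0.097), -1.058)]
11.1 [(22, (0.0971), -1.015)]
11.15 [(23, (0.0966), -0.979)]
11.2 [(24, (0.0961), -0.948)]
11.25 [(24, (0.0967), -0.903)]
11.3 [(23, (0.0972), -0.86)]
11.35 [(22, (0.0969), -0.828)]
11.35 [0.53036938 0.02141652 0.24570845] [-0.08383681  0.31883275 -0.20133103]
```

Call:
apply_moves([
  [[0,0,2],[0,0,0]],
  [[0,0,4],[0,0,0]],
  [[0,0,5],[0,0,0]],
  [[0,0,5],[0,0,0]],
  [[0,0,5],[0,0,0]],
])

```text
time_s: 11.85
tool_pos: [0.5304, 0.0214, 0.2406]
tool_rot: [-0.0, 0.382, 0.924, -0.0]
ft_force: [0.2, -0.5, -0.3]
grip_width: 0.0001
gripper_force: 0.0
```

```bash
sed -i 's/range(20)/range(5)/' obs.py; python3 obs.py | sed 's/np.float64//g'
```

```text
11.9 [(25, (0.0966), -0.443)]
11.95 [(24, (0.0964), -0.41)]
12.0 [(24, (0.0966), -0.378)]
12.05 [(25, (0.0966), -0.347)]
12.1 [(23, (0.0969), -0.317)]
12.1 [0.53041094 0.02142074 0.24078023] [ 0.06779155 -0.52391252  0.29231628]
```

Call:
apply_moves([
  [[0,0,0],[0,0,0]],
  [[0,0,1],[0,0,0]],
  [[0,0,2],[0,0,0]],
  [[0,0,3.5],[0,0,0]],
  [[0,0,8],[0,0,0]],
])

```text
time_s: 12.6
tool_pos: [0.531, 0.0219, 0.2351]
tool_rot: [0.001, 0.383, 0.924, 0.001]
ft_force: [-12.1, 9.8, 52.9]
grip_width: 0.0
gripper_force: 26.4
```

```bash
sed -i 's/range(5)/range(2)/' obs.py; python3 obs.py | sed 's/np.float64//g'
```

```text
12.65 [(35, (0.0993), -0.032)]
12.7 []
12.7 [0.53106781 0.02203001 0.23530945] [-5.69654503  3.77513253 21.56946533]
```

Pressed and stopped at about -0.03 rad. I'll hold for a moment, then lift straight up.

Call:
apply_moves([
  [[0,0,0],[0,0,0]],
  [[0,0,0],[0,0,0]],
  [[0,0,0],[0,0,0]],
  [[0,0,0],[0,0,0]],
  [[0,0,0],[0,0,0]],
])

```text
time_s: 13.2
tool_pos: [0.531, 0.022, 0.2353]
tool_rot: [0.002, 0.382, 0.924, 0.001]
ft_force: [-3.5, 4.6, 20.1]
grip_width: -0.0004
gripper_force: 10.5
```

Call:
apply_moves([
  [[0,0,0],[0,0,0]],
  [[0,0,0],[0,0,0]],
  [[0,0,-1],[0,0,0]],
  [[0,0,-6],[0,0,0]],
  [[0,0,-15],[0,0,0]],
])

```text
time_s: 13.7
tool_pos: [0.53, 0.0215, 0.2474]
tool_rot: [-0.001, 0.382, 0.924, -0.0]
ft_force: [0.1, -0.4, 0.7]
grip_width: 0.0002
gripper_force: 0.0
```

Call:
apply_moves([
  [[0,0,-20],[0,0,0]],
  [[0,0,-45],[0,0,0]],
  [[0,0,-70],[0,0,0]],
  [[0,0,-90],[0,0,0]],
  [[0,0,-100],[0,0,0]],
])

```text
time_s: 14.2
tool_pos: [0.5308, 0.0213, 0.3499]
tool_rot: [0.001, 0.382, 0.924, 0.0]
ft_force: [-0.1, 0.1, 0.5]
grip_width: 0.0002
gripper_force: 0.0
```

```bash
python3 obs.py|sed 's/np.float64//g'; python3 - <<'E'
import glob,cv2,os;f=max(glob.glob('pics/f*.png'),key=os.path.getmtime);a=cv2.imread(f);cv2.imwrite('pics/fx.png',cv2.resize(a[120:350,240:480],None,fx=2.5,fy=2.5))
from h import *
d=vision.read_camera("top"); print(darks(d,np.array([.5925,-.0412]),.077,thr=50))
E
```

```text
14.25 []
14.3 []
14.3 [0.53075112 0.02133255 0.34909428] [-0.51487397 -0.75348105  0.2818325 ]
[(13, [363.7, 157.6], [0.7385, -0.0641], np.float64(0.1478), -0.156), (15, [373.5, 184.9], [0.6766, -0.0851], np.float64(0.0948), -0.481), (9, [325.2, 268.6], [0.4933, 0.017], np.float64(0.115), 2.611), (15, [320.5, 280.5], [0.4682, 0.0264], np.float64(0.1415), 2.643)]
```

View pics/fx.png

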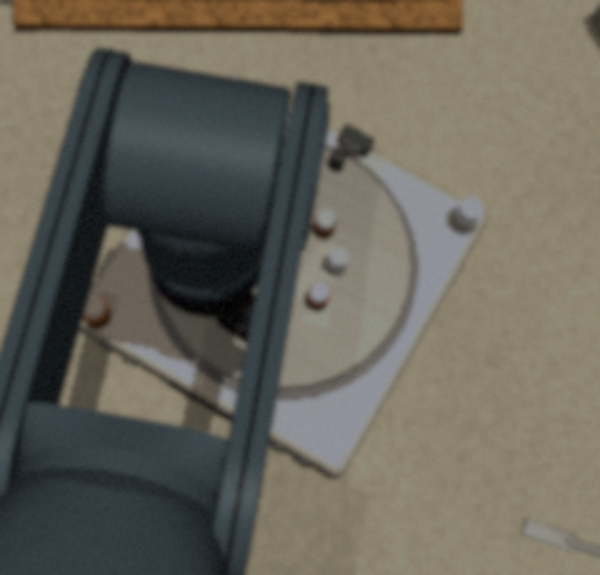

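The post is at crop (336,160), right in front of the pointer at (355,142). Next: confirm it isn't moving, then hand in.

Call:
apply_moves([
  [[0,0,0],[0,0,0]],
  [[0,0,0],[0,0,0]],
  [[0,0,0],[0,0,0]],
  [[0,0,0],[0,0,0]],
  [[0,0,0],[0,0,0]],
])

```text
time_s: 14.85
tool_pos: [0.5304, 0.0214, 0.3474]
tool_rot: [-0.0, 0.382, 0.924, -0.0]
ft_force: [0.3, -0.1, 0.1]
grip_width: 0.0
gripper_force: 0.0
```

```bash
python3 - <<'E'
from h import *
d=vision.read_camera("top"); b=[o for o in darks(d,np.array([.5925,-.0412]),.077,thr=50) if .08<o[3]<.11]; print(b)
if b and abs(b[0][4]+.481)<.02: print(manip.hand_in())
E
```

```text
[(14, [372.7, 184.5], [0.6774, -0.0833], np.float64(0.0948), -0.46)]
```

```bash
python3 - <<'E'
from h import *
old=cv2.imread(max(__import__("glob").glob("pics/f14*.png")))[:,:,::-1].copy()
for i in range(8):
    d=vision.read_camera("top")
    b=[(o[0],o[4]) for o in darks(d,np.array([.5925,-.0412]),.077,thr=50) if .08<o[3]<.11]
    r=cv2.matchTemplate(d["image"][172:198,362:386],old[180:191,369:379],cv2.TM_CCOEFF_NORMED)
    print(b,cv2.minMaxLoc(r)[3],cv2.minMaxLoc(r)[1])
cv2.imwrite("pics/end.png",d["image"][:,:,::-1]); cv2.imwrite("pics/cmp.png",cv2.resize(np.hstack([old[150:250,340:420],d["image"][150:250,340:420]])[:,:,::-1],None,fx=5,fy=5,interpolation=cv2.INTER_CUBIC))
E
```

```text
[(15, -0.463)] (6, 8) 0.9471836686134338
[(14, -0.46)] (6, 8) 0.9507113099098206
[(14, -0.46)] (6, 8) 0.9483842849731445
[(14, -0.46)] (6, 8) 0.9469989538192749
[(16, -0.466)] (6, 8) 0.948030948638916
[(14, -0.46)] (6, 8) 0.9474356174468994
[(17, -0.465)] (6, 8) 0.9519190192222595
[(15, -0.463)] (6, 8) 0.9472256302833557
```

View pics/cmp.png

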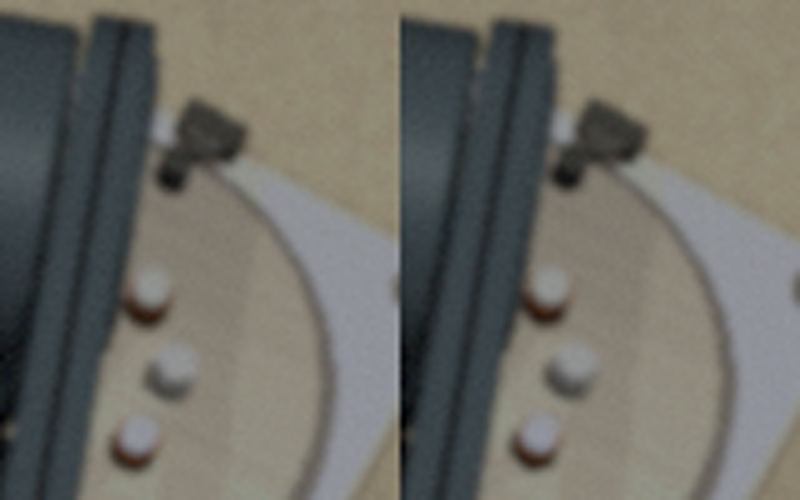

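The comparison shows the post in front of the pointer foot, about 6 mm off centre, and the disc is at rest.

```bash
python3 -c "
from rig import manip;print(manip.hand_in())"
```

```text
the job is handed in; nothing more can be done
None
```

The turntable was flicked anticlockwise, ran past the pointer twice untouched, and was stopped by one fingertip press as the post came round again; it rests about 6 mm off centre (allowed 15 mm), having crept roughly 2 mm or less just after the finger lifted, and the job is handed in.

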